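Put away the washed tube-rack parts on the lab bench

TASK

Put the washed parts away where each kind belongs: lower the plate with the two wide holes over the four posts of the metal stand until it lies flat on the base, then lay the plate with the six small holes flat on top of it over the same posts. Stand both grey stoppers upright, wide end down, on the floor of the square tray, and stand the small capped bottle upright in the round holder, set down rather than dropped. Do not disturb the brass weight or the little glass beaker, and let go of everything.

Things in the scene. Friction and masses are not known exactly. Their poses are not given: they have to be found in the camera images.
- wide_plate: Flat off-white plastic tube-rack plate, 64 (its x) x 120 (its y) x 12 mm thick, 90 g, lying flat. Right through it go four 14 mm post holes near the corners, at x = +-20, y = +-47 mm from its centre, and two wide 29 mm tube holes on its long centre line at y = +-20 mm. The same after a half turn about z. Origin: centre of its underside; z up.
- fine_plate: Flat off-white plastic tube-rack plate, 64 (its x) x 120 (its y) x 12 mm thick, 90 g, lying flat. Right through it go four 14 mm post holes near the corners, at x = +-20, y = +-47 mm from its centre, and six small 10 mm tube holes in its middle, at x = +-13, y = -24, 0, 24 mm. The same after a half turn about z. Origin: centre of its underside; z up.
- stopper_1: Solid grey rubber stopper, a slightly tapered round plug 40 mm tall, 36 mm across its wide end (down) and 31 mm across its narrow end (up), 45 g; standing upright. The two stoppers are alike. Origin: centre of the wide end; z up.
- stopper_2: Solid grey rubber stopper, a slightly tapered round plug 40 mm tall, 36 mm across its wide end (down) and 31 mm across its narrow end (up), 45 g; standing upright. The two stoppers are alike. Origin: centre of the wide end; z up.
- bottle: Small amber glass sample bottle with a blue screw cap, standing upright, 64 mm tall in all, 50 g. Body 30 mm across up to 40 mm, then a narrow 22 mm neck to 44 mm, then the cap, 28 mm across, from 44 to 64 mm. Origin: centre of its underside; z up.
- stand: Fixed post stand for the plates: plain grey metal base 84 (its x) x 140 (its y) x 10 mm with four upright 8 mm steel posts at x = +-20, y = +-47 mm, their tips 46 mm above the bench (the last 6 mm tapered). A plate on the base has its underside at 10 mm, one on top of that at 22 mm; plate and stand long sides (y) parallel. Origin: centre of the base's underside, on the bench; z up.
- tray: Fixed square open tray of plain grey steel, 120 x 120 mm outside, walls 4 mm thick and 18 mm high, inner floor 112 x 112 mm and 4 mm above the bench. Origin: centre of its underside; x and y along its sides, z up.
- holder: Fixed white plastic bottle holder: an open round cup, 62 mm outside and 54 mm inside diameter, 32 mm high, inner floor 4 mm above the bench, on a 4 mm thick, 84 mm square foot. Origin: centre of its underside; z up.
- weight: Bystander, not to be disturbed: brass knobbed balance weight, 24 mm across, 34 mm tall, standing loose among the parts. Origin: centre of its underside.
- beaker: Bystander, not to be disturbed: small empty clear glass beaker, 44 mm across, 55 mm tall, standing loose at the far edge of the work area. Origin: centre of its underside.
Not all that is in view belongs to the job. Several things have the shape of the bottle; the one meant has the colours described above.

How it is judged (in metres and radians):
At the end, for the whole second after the job is handed in: Wide-holed plate flat on the stand base, fine-holed plate flat on it, both over the posts (centres within 7 mm, heights 3 mm, tilt 0.06 rad); stoppers upright, wide end down, on the tray floor; bottle upright on the holder floor (upright: 0.15 rad); all still (0.02 m/s) (x of wide_plate in the frame of stand between -0.007 and 0.007 m and y of wide_plate in the frame of stand between -0.007 and 0.007 m and z of wide_plate in the frame of stand between 0.007 and 0.013 m and angle between the x axis of each of wide_plate, fine_plate and the x axis of stand, either way round below 0.2 rad and angle between the z axis of each of wide_plate, fine_plate and the z axis of stand, either way round below 0.06 rad and x of fine_plate in the frame of stand between -0.007 and 0.007 m and y of fine_plate in the frame of stand between -0.007 and 0.007 m and z of fine_plate in the frame of stand between 0.019 and 0.025 m and x of stopper_1 in the frame of tray between -0.046 and 0.046 m and y of stopper_1 in the frame of tray between -0.046 and 0.046 m and z of stopper_1 in the frame of tray between -0.001 and 0.01 m and angle between each of stopper_1, stopper_2, bottle's own z axis and vertical below 0.15 rad and x of stopper_2 in the frame of tray between -0.046 and 0.046 m and y of stopper_2 in the frame of tray between -0.046 and 0.046 m and z of stopper_2 in the frame of tray between -0.001 and 0.01 m and horizontal distance between bottle and holder below 0.016 m and z of bottle in the frame of holder between 0 and 0.01 m and linear speed of each of wide_plate, fine_plate, stopper_1, stopper_2, bottle below 0.02 m/s); the robot touches nothing.
It fails at once if the brass weight is shifted by more than 20 mm (distance of weight from where it was at the start of the episode above 0.02 m).
It fails at once if the beaker is shifted by more than 20 mm (distance of beaker from where it was at the start of the episode above 0.02 m).
It fails at once if the bottle is dropped into the holder (faster than 0.5 m/s inside it, within 30 mm of its floor) (horizontal distance between bottle and holder below 0.027 m and z of bottle in the frame of holder below 0.034 m and linear speed of bottle above 0.5 m/s).
It also fails if it takes over 141 s, if anything falls off the work surface, if the arm or the gripper's body presses on something with over 40 N, if the wrist force passes 120 N, or if a joint passes its speed limit or range.

ROBOT

A 6-joint arm with a two-finger parallel gripper is mounted at the origin on the work surface. World frame = base frame: x ahead of the robot, y to its left, z up, the work surface at z = 0. Lengths are in mm, angles in degrees, forces in N, time in s.
With the tool pointing down it reaches from about 300 to 850 mm from the base axis. Payload 4.2 kg.
Tool frame: the origin (TCP) lies between the finger pads; the fingertips stand 14 mm ahead of it and the grasp point (between the pads) lies 5 mm behind it; z points along the fingers, y is the line along which they close (so a half turn about z gives the same grasp; the last joint's range is limited). The gripper opens to 91 mm and grips with 3 to 60 N. Pads are 32 mm wide; open, the fingers measure 118 mm over their backs; the gripper's body (76 mm by 178 mm) begins 60 mm behind the grasp point.
Start: joints at [-77.292, 18.312, 89.639, -0, 72.044, -1.146], TCP at [137.686, -558.287, 227.976] pointing down, gripper open.
Joint ranges: [-177.97, 177.97], [-48.28, 115.42], [12.27, 149.76], [-77.06, 257.06], [2.81, 150.46], [-146.56, 146.56]. Speed limits (degrees/s): [147.25, 147.25, 180, 180, 180, 180].

INTERFACE

Orientations are given as [roll, pitch, yaw] about the fixed x, y, z axes, in that order (R = Rz(yaw) Ry(pitch) Rx(roll)).
In Python, from workcell import * gives the robot as it stands. The module is installed in compiled form; this text tells all that it offers.
- The arm moves only by the tool send_rows, never from a script. Its argument "deltas" is a list of rows, each a list of 2 entries, a list of its own where there are three numbers: the shift along the tool's x, y, z normalised to -1 to 1, where 1 is 0.5 m, then the turn, a rotation vector about the tool's x, y, z normalised to -1 to 1, where 1 is 0.5 rad. A call has 1 to 10 rows; each row shifts and turns the commanded pose from where the row before left it, along the tool's axes as they then stand; what a row does not reach is not made up. A row lasts 1/10 s, in which the tool goes at most 50 mm and 8.59 degrees, less where a joint would pass 70% of its speed; a pose out of reach is approached as far as the arm can. A call with a number of a shift or a turn outside -1 to 1 is refused whole. A call with a gripper value outside its range is refused whole. "grip" is the closure, from 0 (fully open) to 1 (shut), set as the call begins (left out, the last holds). The fingers move at their own pace and stop on an object; "grip_force" is the grip in N (left out, the last holds). Time passes only in rows, so rows that do not move let the fingers close. It gives the time, the measured TCP pose, the force, the opening and the grip force at its end, in the units of the state.
- state(): the state, without advancing time (a new reading comes with each control period).
- grab_frame(name): name is "side" or "top"; returns the picture (480x640x3 uint8, red, green, blue); there is no depth.
- calibration(name): a dict with "mtx" (3x3 intrinsics, pixels), "R" (3x3) and "t" (3): a world point X has camera coordinates R X + t. Camera axes: x right, y down, z forward; pixel columns grow to the right and rows downward; lengths in mm; the calibration is good to about 2 mm. A picture is of the moment at which its call begins. calibration takes no time and is no camera call.
- job_done(): hands the job in; it is judged then, once.
Trained networks look in the newest picture that a camera, given by its name, has taken for a name from the list of things; names that differ only in an ending like _2 or _b are one class to them, and where a whole thing is asked for, a point or a joint stands for the part that bears it (a point fixed in the world has none). Each returns a list of dicts, best first, with "p" (0 to 1); they miss things now and then, are a little off and sometimes report something else, mostly with a low value. They report only what shows in the picture. A call takes as long as a camera call. They do not tell look-alikes from the thing itself.
- trace(camera, label): "pixels" (480x640 bool, what is visible of it) and "bbox" ([left, top, width, height] in pixels, round what is visible of it).
The state is a dict: "time_s": time; "qpos": joint angles; "qvel": joint speeds; "effort": joint torques, N m; "ee_pos": TCP position; "ee_rot": TCP orientation; "force": force on the tool from outside, world axes, zero at the start; "torque": the same for the moment, N m; "gripper_width": finger opening in mm; "gripper_force": force on a finger pad.
Only numpy, scipy, OpenCV 4.12 (cv2) and the standard library are available. Lean on these libraries where they do the work, as an engineer would, in place of code of your own. Each camera call takes 0.05 s, during which the arm holds its last target. There are 200 camera calls.

## Working session

There is one attempt and no reset: what is moved stays moved. The work goes in short steps, Python scripts to look and compute and a tool call to move; the robot and the scene stay as the last step left them, time stands still between calls to the robot, and variables do not carry over. Pictures are saved under pics/ and viewed, at most 14 in all, crops included, and the job is handed in when it is done.

Besides the shell and the picture viewer there is one more tool, called by a JSON object that holds its "api" and its "payload", one argument or row to a line. send_rows: Moves the arm, as the interface text tells. Scaled input: -1 to 1 covers 0.5 m each way for a shift and 0.5 rad each way for a turn. Its arguments: {"type":"object","properties":{"deltas":{"type":"array","items":{"type":"array"}},"grip":{"type":"number"},"grip_force":{"type":"number"}},"required":["deltas"]}

```bash
mkdir -p pics; ls; python3 - <<'E'
from workcell import *
import cv2
for n in ("top","side"):
    im=grab_frame(n); cv2.imwrite(f"pics/{n}0.png",im[:,:,::-1])
    c=calibration(n); print(n,c["mtx"].tolist(),c["R"].tolist(),c["t"].tolist())
print(state())
E
```

```text
pics
top [[574.738070445063, 0.0, 314.2516782189376], [0.0, 574.738070445063, 236.41179753836326], [0.0, 0.0, 1.0]] [[-0.01764334122868391, -0.9997305118866643, 0.015086951750320307], [-0.9950880886108303, 0.016087358415078242, -0.09767749384617053], [0.09740846172244018, -0.016736203334480716, -0.9951037589532132]] [-3.4899131521931475, 565.9244522462601, 1133.973319588108]
side [[534.5668228111462, 0.0, 321.32248588823705], [0.0, 534.5668228111462, 239.21029768137214], [0.0, 0.0, 1.0]] [[-0.9387267175017308, -0.3443289802500508, 0.015155962799692863], [-0.22563815569298132, 0.5807161021611905, -0.7822123953161212], [0.260537084776612, -0.7377034377381426, -0.6228274764374407]] [505.1652077667175, 145.09823950922993, 1057.8653326142444]
{'time_s': 0.1, 'qpos': array([-7.72920178e+01,  1.83482510e+01,  8.96959376e+01, -5.88448599e-04,
        7.20446783e+01, -1.14507769e+00]), 'qvel': array([ 0.01704715, -0.13385338, -0.13230731, -0.02555357, -0.09325159,
        0.00112425]), 'effort': array([ 5.92369015e-04, -4.13332307e+01, -2.32508701e+01,  7.29867071e-02,
        4.22359735e-02, -6.95839094e-05]), 'ee_pos': array([ 137.59061675, -557.87866951,  227.22517358]), 'ee_rot': array([-1.79911140e+02, -1.21652477e-03,  1.38532408e+01]), 'force': array([ 0.63513878,  0.57297079, -0.06900307]), 'torque': array([-0.03169607,  0.0134855 , -0.03994139]), 'gripper_force': 0.0, 'gripper_width': 91.07371038289466}
```

View pics/top0.png

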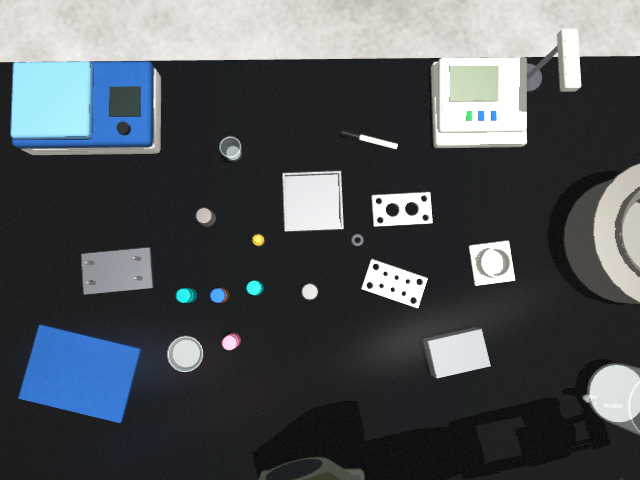

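View pics/side0.png

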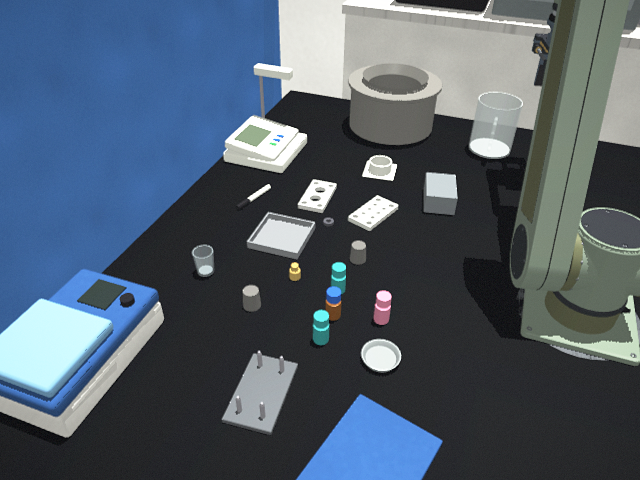

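The top view shows the wide plate at (402,209), the fine plate at (395,284), and the stand at (117,271). The stoppers are at (205,216) and (310,292), and the amber bottle with the blue cap is at (220,296) between teal look-alikes at (186,296) and (255,288). The weight is at (258,240), the beaker at (231,148), the tray at (313,201) and the holder at (492,262). The side view matches this.

```bash
cat > h.py <<'E'
from workcell import *
import numpy as np, cv2
from scipy.optimize import minimize
def box(a,b,z0,z1,): return [(x,y,z) for x in(-a/2,a/2) for y in(-b/2,b/2) for z in(z0,z1)]
def circ(d,z): return [(d/2*np.cos(t),d/2*np.sin(t),z) for t in np.linspace(0,2*np.pi,24)]
posts=[(x+a,y+b,46) for x in(-20,20) for y in(-47,47) for a,b in((2,0),(-2,0),(0,2),(0,-2))]
M={k:np.array(v,float) for k,v in dict(plate=box(64,120,0,12),stopper=circ(36,0)+circ(31,40),
 bottle=circ(30,0)+circ(30,40)+circ(28,64),stand=box(84,140,0,10)+posts,tray=box(120,120,0,18),
 holder=box(84,84,0,4)+circ(62,32),weight=circ(24,0)+circ(20,34),beaker=circ(44,0)+circ(44,55)).items()}
C={n:calibration(n) for n in("top","side")}
def proj(n,P):
    c=C[n]; q=P@c["R"].T+c["t"]; q=q@c["mtx"].T; return q[:,:2]/q[:,2:]
def back(n,uv,z):
    c=C[n]; d=c["R"].T@np.linalg.solve(c["mtx"],[uv[0],uv[1],1]); o=-c["R"].T@c["t"]; return (o+d*(z-o[2])/d[2])
def pose(m,x,y,a,z=0):
    c,s=np.cos(a),np.sin(a); return m@np.array([[c,-s,0],[s,c,0],[0,0,1]]).T+[x,y,z]
def hullmask(uv,S=4):
    im=np.zeros((480*S,640*S),np.uint8)
    h=cv2.convexHull(np.float32(uv)); cv2.fillPoly(im,[np.int32(np.round(((h+.5)*S-.5)*16))],1,shift=4); return im
def fit(n,mask,model,z=0,sym=2,a0s=None):
    S=4; big=cv2.resize(mask.astype(np.uint8),None,fx=S,fy=S,interpolation=cv2.INTER_LINEAR_EXACT) if 0 else np.kron(mask.astype(np.uint8),np.ones((S,S),np.uint8))
    cn,_=cv2.findContours(big,cv2.RETR_EXTERNAL,cv2.CHAIN_APPROX_NONE); c=max(cn,key=cv2.contourArea)
    H=np.zeros_like(big); cv2.fillPoly(H,[cv2.convexHull(c)],1)
    m=cv2.moments(H,True); u=np.array([m['m10']/m['m00'],m['m01']/m['m00']])/S
    x0=back(n,u,z+model[:,2].mean())
    x1,y1,w,h=cv2.boundingRect(H); x1-=60;y1-=60;x2=x1+w+120;y2=y1+h+120;x1=max(x1,0);y1=max(y1,0)
    Hc=H[y1:y2,x1:x2]
    def f(p):
        q=hullmask(proj(n,pose(model,p[0],p[1],p[2]/50,z)),S)[y1:y2,x1:x2]
        return 1-(q&Hc).sum()/max((q|Hc).sum(),1)
    best=None
    for a in (a0s if a0s is not None else [0]):
        r=minimize(f,[x0[0],x0[1],a*50],method="Nelder-Mead",options=dict(initial_simplex=[[x0[0]+i,x0[1]+j,a*50+k] for i,j,k in((-6,-6,-5),(8,0,0),(0,8,0),(0,0,6))],maxiter=150,xatol=.05,fatol=1e-5))
        if best is None or r.fun<best.fun: best=r
    return best.x[0],best.x[1],np.degrees(best.x[2]/50),1-best.fun
E
cat > m.py <<'E'
from h import *
A=np.radians([-75,-45,-15,15,45,75,90])
for n in("top","side"):
    grab_frame(n)
    for l in("wide_plate","fine_plate","stopper_1","bottle","stand","tray","holder","weight","beaker"):
        key=next(k for k in M if k in l)
        for d in trace(n,l):
            if d["p"]<.3: continue
            rot=key in("plate","stand","tray","holder")
            a=A if key in("plate","stand") else ([0,.5,-.5] if rot else None)
            r=fit(n,d["pixels"],M[key],a0s=a)
            print(n,l,round(d["p"],2),d["bbox"],"x %.1f y %.1f yaw %.1f iou %.3f"%r)
E
python3 m.py
```

```text
top wide_plate 0.77 [369.2, 189.9, 65.7, 36.8] x 622.0 y -195.9 yaw 2.9 iou 0.959
top fine_plate 0.94 [359.6, 262.0, 64.2, 45.2] x 468.6 y -175.1 yaw -19.9 iou 0.962
top stopper_1 0.64 [299.8, 282.6, 18.5, 15.0] x 455.5 y -1.9 yaw 3.4 iou 0.913
top stopper_1 0.59 [195.8, 205.5, 21.9, 18.2] x 610.7 y 208.4 yaw 4.2 iou 0.943
top bottle 0.6 [223.4, 332.7, 12.5, 17.3] x 360.1 y 155.2 yaw 3.2 iou 0.870
top bottle 0.57 [176.2, 288.9, 21.4, 14.8] x 452.0 y 243.2 yaw 4.0 iou 0.926
top bottle 0.56 [248.2, 281.7, 17.4, 15.7] x 464.2 y 106.7 yaw 3.6 iou 0.963
top bottle 0.49 [213.1, 289.1, 13.9, 11.6] x 451.5 y 176.8 yaw 6.9 iou 0.844
top stand 0.9 [81.9, 247.0, 71.0, 48.0] x 504.4 y 389.1 yaw 4.1 iou 0.969
top tray 0.78 [282.4, 171.4, 59.4, 59.4] x 641.2 y -11.6 yaw 1.6 iou 0.972
top holder 0.59 [467.7, 236.7, 49.5, 50.9] x 507.2 y -379.5 yaw 5.7 iou 0.969
top beaker 0.61 [221.6, 137.9, 20.4, 25.3] x 747.7 y 153.3 yaw 4.5 iou 0.846
side wide_plate 0.86 [298.1, 181.1, 38.2, 32.7] x 618.4 y -190.9 yaw 2.4 iou 0.924
side fine_plate 0.87 [351.4, 197.9, 46.7, 32.7] x 465.7 y -172.4 yaw 160.3 iou 0.
[... 242 characters left out ...]
ide bottle 0.94 [370.7, 291.5, 22.9, 34.4] x 357.4 y 156.7 yaw 6.1 iou 0.932
side bottle 0.78 [314.5, 311.8, 14.6, 31.7] x 449.8 y 245.6 yaw 3.6 iou 0.912
side bottle 0.72 [330.8, 262.4, 16.4, 30.5] x 463.5 y 105.9 yaw 0.7 iou 0.830
side stand 0.77 [220.3, 355.0, 76.3, 81.7] x 501.8 y 391.1 yaw 184.6 iou 0.982
side stand 0.39 [190.4, 246.4, 23.9, 31.6] x 719.0 y 104.5 yaw 131.0 iou 0.470
side tray 0.87 [249.5, 216.8, 68.6, 40.9] x 638.8 y -8.3 yaw 1.2 iou 0.936
side holder 0.79 [362.8, 155.5, 34.8, 22.4] x 505.0 y -374.6 yaw 7.5 iou 0.953
side weight 0.46 [288.2, 266.2, 14.6, 13.2] x 559.1 y 104.8 yaw 3.3 iou 0.842
side beaker 0.75 [193.0, 246.7, 23.2, 29.3] x 745.5 y 150.8 yaw 4.0 iou 0.828
```

```bash
cat > r.py <<'E'
from h import *
from scipy.optimize import least_squares
A=np.radians([-75,-45,-15,15,45,75,90])
HW=np.array([(x,y) for x in(-20,20) for y in(-47,47)]+[(0,-20),(0,20)],float)
HF=np.array([(x,y) for x in(-20,20) for y in(-47,47)]+[(x,y) for x in(-13,13) for y in(-24,0,24)],float)
def holes(n,im,c,pat,name):
    u=proj(n,np.array([[*c[:2],6]]))[0].astype(int); r=42
    g=cv2.cvtColor(im,cv2.COLOR_RGB2GRAY)[u[1]-r:u[1]+r,u[0]-r:u[0]+r]
    S=6; G=cv2.resize(g,None,fx=S,fy=S,interpolation=cv2.INTER_CUBIC); b=(G>140).astype(np.uint8)
    cn,h=cv2.findContours(b,cv2.RETR_CCOMP,cv2.CHAIN_APPROX_NONE)
    k=max((i for i in range(len(cn)) if h[0][i][3]<0),key=lambda i:cv2.contourArea(cn[i]))
    P=[]
    for i in range(len(cn)):
        if h[0][i][3]==k and cv2.contourArea(cn[i])>40:
            m=cv2.moments(cn[i]); P.append(back(n,((m['m10']/m['m00']+.5)/S-.5+u[0]-r,(m['m01']/m['m00']+.5)/S-.5+u[1]-r),6)[:2])
    P=np.array(P)
    def f(p):
        a=p[2]/50; Q=pat@np.array([[np.cos(a),np.sin(a)],[-np.sin(a),np.cos(a)]])+p[:2]
        return np.min(np.linalg.norm(P[:,None]-Q[None],axis=2),axis=1)
    s=least_squares(f,[c[0],c[1],np.radians(c[2])*50],loss="soft_l1")
    print(n,name,"holes",len(P),"x %.1f y %.1f"%tuple(s.x[:2]),"yaw %.1f"%np.degrees(s.x[2]/50),"res",np.round(s.fun,1))
def thr(n,im,c,key,name,test,pad=6,a=None):
    uv=proj(n,pose(M[key],c[0],c[1],np.radians(c[2]))); lo=uv.min(0).astype(int)-pad; hi=uv.max(0).astype(int)+pad
    m=np.zeros((480,640),bool); s=np.s_[lo[1]:hi[1],lo[0]:hi[0]]; m[s]=test(im[s].astype(int))
    print(n,name,"thr x %.1f y %.1f yaw %.1f iou %.3f"%fit(n,m,M[key],a0s=a or [np.radians(c[2])]))
if __name__=="__main__":
  for n in("top","side"):
    im=grab_frame(n)
    holes(n,im,(620,-193,2.7),HW,"wide"); holes(n,im,(467,-174,-20),HF,"fine")
    gr=lambda p:p.sum(2)>150
    thr(n,im,(503,390,4.4),"stand","stand",gr); thr(n,im,(640,-10,1.4),"tray","tray",gr); thr(n,im,(506,-377,6.5),"holder","holder",gr)
    thr(n,im,(609,209,0),"stopper","stopA",gr); thr(n,im,(454,0,0),"stopper","stopB",gr)
    thr(n,im,(450,178,0),"bottle","bottle",lambda p:p.max(2)>70,3)
    thr(n,im,(559,105,0),"weight","weight",lambda p:p.max(2)>70)
  c=cv2.resize(grab_frame("top")[235:310,70:280],None,fx=3.8,fy=3.8,interpolation=cv2.INTER_CUBIC); cv2.imwrite("pics/crop1.png",c[:,:,::-1])
E
python3 r.py
```

```text
top wide holes 6 x 622.4 y -195.7 yaw 2.3 res [0.1 0.3 0.1 0.1 0.3 0.2]
top fine holes 10 x 469.1 y -175.4 yaw -20.0 res [0.1 0.1 0.1 0.2 0.2 0.2 0.3 0.  0.2 0.2]
top stand thr x 504.7 y 390.3 yaw 4.3 iou 0.971
top tray thr x 642.0 y -10.3 yaw 1.8 iou 0.942
top holder thr x 507.3 y -378.5 yaw 5.7 iou 0.928
top stopA thr x 611.3 y 208.8 yaw 2.9 iou 0.906
top stopB thr x 455.5 y -1.7 yaw 0.3 iou 0.955
top bottle thr x 451.5 y 178.6 yaw 2.5 iou 0.959
top weight thr x 562.7 y 102.4 yaw 3.0 iou 0.867
side wide holes 2 x 620.2 y -194.3 yaw 2.2 res [0. 0.]Traceback (most recent call last):
  File "r.py", line 29, in <module>
    holes(n,im,(620,-193,2.7),HW,"wide"); holes(n,im,(467,-174,-20),HF,"fine")
                                          ~~~~~^^^^^^^^^^^^^^^^^^^^^^^^^^^^^^^
  File "r.py", line 20, in holes
    s=least_squares(f,[c[0],c[1],np.radians(c[2])*50],loss="soft_l1")
    return func(*args, **kwargs)
    vector_fun = VectorFunction(
        fun_wrapped,
    ...<6 lines>...
        workers=workers
    )
    self._update_fun()
    ~~~~~~~~~~~~~~~~^^
    self.f = self.fun_wrapped(xp_copy(self.x))
             ~~~~~~~~~~~~~~~~^^^^^^^^^^^^^^^^^
    return np.atleast_1d(self.fun(x))
                         ~~~~~~~~^^^
    return self.f(x, *self.args, **self.kwargs)
           ~~~~~~^^^^^^^^^^^^^^^^^^^^^^^^^^^^^^
  File "r.py", line 19, in f
    return np.min(np.linalg.norm(P[:,None]-Q[None],axis=2),axis=1)
                                 ~~~~~~~~~^~~~~~~~
ValueError: operands could not be broadcast together with shapes (0,1) (1,10,2)
```

{"api": "send_rows", "payload": {
  "deltas": [
    [[0, 0, 0], [0, 0, -0.274]],
    [[0, 0, 0], [0, 0, -0.274]],
    [[0, 0, 0], [0, 0, -0.274]],
    [[0, 0, 0], [0, 0, -0.274]],
    [[0, 0, 0], [0, 0, -0.274]],
    [[0, 0, 0], [0, 0, -0.274]],
    [[0, 0, 0], [0, 0, -0.274]],
    [[0, 0, 0], [0, 0, -0.274]],
    [[0, 0, 0], [0, 0, -0.274]],
    [[0, 0, 0], [0, 0, -0.272]]
  ],
  "grip": 0
}}

```text
time_s: 2.2
ee_pos: [137.7, -558.3, 228.0]
ee_rot: [180.0, 0.0, 92.6]
force: [-0.4, -0.2, 0.1]
gripper_width: 91.2
gripper_force: 0.0
```

```bash
cat >> h.py <<'E'
def rel(x,y,z,yaw=None):
    "tool-axis shift (units of 0.5 m) and z turn (units 0.5 rad) from the measured pose to a target with the tool down"
    from scipy.spatial.transform import Rotation as Ro
    s=state(); R=Ro.from_euler("xyz",s["ee_rot"],degrees=True).as_matrix()
    d=R.T@(np.array([x,y,z])-s["ee_pos"]); y0=s["ee_rot"][2]; dy=0 if yaw is None else (yaw-y0+180)%360-180
    print("t %.1f pos"%s["time_s"],np.round(s["ee_pos"],1),"rot",np.round(s["ee_rot"],1),"F",np.round(s["force"],1),"w %.1f gf %.1f"%(s["gripper_width"],s["gripper_force"]))
    print("shift",np.round(d/500,3),"turn z",round(-np.radians(dy)/.5,3))
E
python3 - <<'E'
from h import *
rel(622,-196,150,92.3)
E
```

```text
t 2.2 pos [ 137.7 -558.3  228. ] rot [180.    0.   92.6] F [-0.4 -0.2  0.1] w 91.2 gf 0.0
shift [0.68  1.001 0.156] turn z 0.011
```

{"api": "send_rows", "payload": {
  "deltas": [
    [[0.05, 0.073, 0], [0, 0, 0]],
    [[0.05, 0.073, 0], [0, 0, 0]],
    [[0.05, 0.073, 0], [0, 0, 0]],
    [[0.05, 0.073, 0], [0, 0, 0]],
    [[0.05, 0.073, 0], [0, 0, 0]],
    [[0.05, 0.073, 0], [0, 0, 0]],
    [[0.05, 0.073, 0], [0, 0, 0]],
    [[0.05, 0.073, 0], [0, 0, 0]],
    [[0.05, 0.073, 0], [0, 0, 0]],
    [[0.05, 0.073, 0], [0, 0, 0]]
  ]
}}

```text
time_s: 3.2
ee_pos: [493.7, -292.6, 228.1]
ee_rot: [180.0, 0.0, 92.3]
force: [-0.3, -1.0, -0.6]
gripper_width: 91.5
gripper_force: 0.0
```

{"api": "send_rows", "payload": {
  "deltas": [
    [[0.04, 0.06, 0.03], [0, 0, 0]],
    [[0.04, 0.06, 0.04], [0, 0, 0]],
    [[0.04, 0.06, 0.04], [0, 0, 0]],
    [[0.04, 0.06, 0.046], [0, 0, 0]],
    [[0.02, 0.031, 0], [0, 0, 0]],
    [[0, 0, 0], [0, 0, 0]],
    [[0, 0, 0], [0, 0, 0]]
  ]
}}

```text
time_s: 3.9
ee_pos: [624.2, -199.1, 150.9]
ee_rot: [180.0, 0.1, 92.3]
force: [-0.8, -0.4, -0.6]
gripper_width: 91.5
gripper_force: 0.0
```

```bash
python3 - <<'E'
from h import *
rel(622,-196,18,92.3)
E
```

```text
t 3.9 pos [ 624.2 -199.1  150.9] rot [1.80e+02 1.00e-01 9.23e+01] F [-0.8 -0.4 -0.6] w 91.5 gf 0.0
shift [ 0.007 -0.004  0.266] turn z 0.001
```

{"api": "send_rows", "payload": {
  "deltas": [
    [[0.007, -0.004, 0], [0, 0, 0]],
    [[0, 0, 0.08], [0, 0, 0]],
    [[0, 0, 0.08], [0, 0, 0]],
    [[0, 0, 0.06], [0, 0, 0]],
    [[0, 0, 0.03], [0, 0, 0]],
    [[0, 0, 0.018], [0, 0, 0]],
    [[0, 0, 0], [0, 0, 0]]
  ]
}}

```text
time_s: 4.6
ee_pos: [621.9, -195.6, 16.1]
ee_rot: [-180.0, 0.0, 92.3]
force: [0.3, 0.3, 0.2]
gripper_width: 91.1
gripper_force: 0.0
```

{"api": "send_rows", "payload": {
  "deltas": [
    [[0, 0, 0], [0, 0, 0]],
    [[0, 0, 0], [0, 0, 0]],
    [[0, 0, 0], [0, 0, 0]],
    [[0, 0, 0], [0, 0, 0]],
    [[0, 0, 0], [0, 0, 0]],
    [[0, 0, 0], [0, 0, 0]],
    [[0, 0, 0], [0, 0, 0]],
    [[0, 0, 0], [0, 0, 0]]
  ],
  "grip": 1,
  "grip_force": 25
}}

```text
time_s: 5.4
ee_pos: [622.4, -195.2, 16.8]
ee_rot: [179.9, 0.0, 92.3]
force: [-0.3, 0.0, 5.9]
gripper_width: 64.1
gripper_force: 25.0
```

{"api": "send_rows", "payload": {
  "deltas": [
    [[0, 0, -0.03], [0, 0, 0]],
    [[0, 0, -0.08], [0, 0, 0]],
    [[0, 0, -0.08], [0, 0, 0]],
    [[0, 0, -0.08], [0, 0, 0]],
    [[0.05, -0.01, 0], [0, 0, 0]],
    [[0.09, -0.015, 0], [0, 0, 0]],
    [[0.09, -0.015, 0], [0, 0, 0]],
    [[0.09, -0.015, 0], [0, 0, 0]],
    [[0.09, -0.015, 0], [0, 0, 0]],
    [[0.09, -0.015, 0], [0, 0, 0]]
  ]
}}

```text
time_s: 6.4
ee_pos: [568.9, 54.6, 151.5]
ee_rot: [180.0, -0.0, 92.3]
force: [1.1, 0.6, -0.5]
gripper_width: 64.0
gripper_force: 25.0
```

{"api": "send_rows", "payload": {
  "deltas": [
    [[0.09, -0.014, 0], [0, 0, 0]],
    [[0.09, -0.014, 0], [0, 0, 0]],
    [[0.09, -0.014, 0], [0, 0, 0]],
    [[0.09, -0.014, 0], [0, 0, 0]],
    [[0.09, -0.014, 0], [0, 0, 0]],
    [[0.09, -0.014, 0], [0, 0, 0]],
    [[0.09, -0.014, 0], [0, 0, 0]],
    [[0.048, -0.006, 0], [0, 0, -0.07]],
    [[0, 0, 0], [0, 0, 0]],
    [[0, 0, 0], [0, 0, 0]]
  ]
}}

```text
time_s: 7.4
ee_pos: [503.7, 389.6, 150.9]
ee_rot: [-180.0, 0.1, 94.3]
force: [-0.3, -1.7, -0.2]
gripper_width: 63.5
gripper_force: 25.0
```

```bash
python3 - <<'E'
from h import *
rel(504.7,390,75,94.3)
im=grab_frame("top"); c=cv2.resize(im[220:320,50:190],None,fx=5,fy=5,interpolation=cv2.INTER_CUBIC); cv2.imwrite("pics/c2.png",c[:,:,::-1])
s=grab_frame("side"); c2=cv2.resize(s[300:450,180:340],None,fx=4,fy=4,interpolation=cv2.INTER_CUBIC); cv2.imwrite("pics/c2s.png",c2[:,:,::-1])
E
```

```text
t 7.4 pos [503.7 389.6 150.9] rot [-1.80e+02  1.00e-01  9.43e+01] F [-0.3 -1.7 -0.2] w 63.5 gf 25.0
shift [0.001 0.002 0.152] turn z 0.002
```

View pics/c2.png

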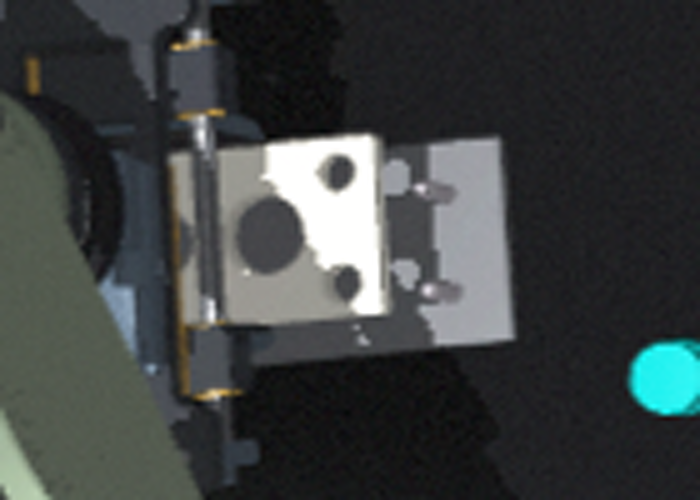

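The crop shows the wide plate held above the stand. Its near post holes are at crop (343,172) and (347,282). The two right-hand posts lean left, with tips at about (425,187) and (428,287) and feet at about (453,193) and (458,292).

```bash
python3 - <<'E'
from h import *
b=lambda u,v,z:back("top",((u+.5)/5-.5+50,(v+.5)/5-.5+220),z)[:2].round(1)
print("holes",b(343,172,140.2),b(347,282,140.2),"tube",b(270,235,140.2))
print("tips",b(425,187,44),b(428,287,44),"feet",b(453,193,10),b(458,292,10))
a=np.radians(4.3);R=np.array([[np.cos(a),-np.sin(a)],[np.sin(a),np.cos(a)]])
print("pred posts",np.array([504.7,390])+R@[20,-47],np.array([504.7,390])+R@[-20,-47],"pred holes",np.array([503.7,389.6])+R@[20,-47],np.array([503.7,389.6])+R@[-20,-47],"tube",np.array([503.7,389.6])+R@[0,-20])
# side-view fit of stand posts and base
E
```

```text
holes [528.5 344.2] [488.8 342.2] tube [506.2 370.1]
tips [529.1 343. ] [489.6 341.3] feet [528.7 341.7] [488.4 339.2]
pred posts [528.16770283 344.63187326] [488.28029749 341.63272419] pred holes [527.16770283 344.23187326] [487.28029749 341.23272419] tube [505.19957454 369.65629733]
```

View pics/c2s.png

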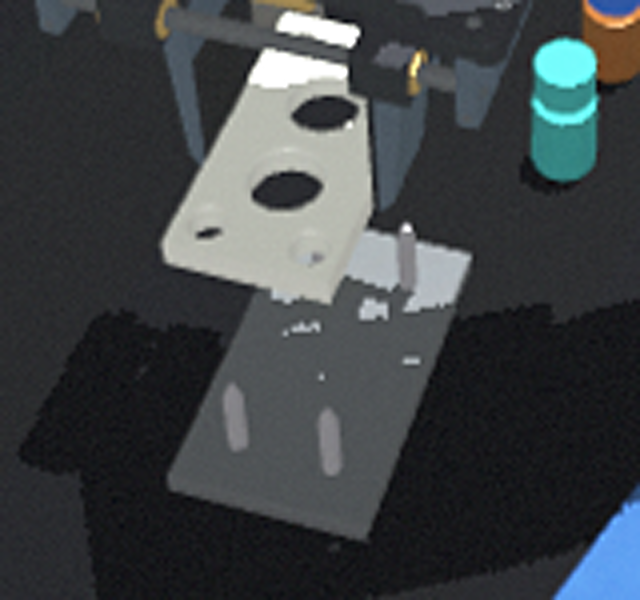

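The side view shows the plate gripped level above the stand, with the two left posts at (233,390) and (327,412) and the right post at (405,230). I'll descend to just above the tips and check again.

{"api": "send_rows", "payload": {
  "deltas": [
    [[-0.001, 0.002, 0], [0, 0, 0]],
    [[0, 0, 0.06], [0, 0, 0]],
    [[0, 0, 0.06], [0, 0, 0]],
    [[0, 0, 0.04], [0, 0, 0]],
    [[0, 0, 0.006], [0, 0, 0]],
    [[0, 0, 0], [0, 0, 0]],
    [[0, 0, 0], [0, 0, 0]]
  ]
}}

```text
time_s: 8.2
ee_pos: [506.2, 389.4, 69.4]
ee_rot: [179.9, -0.1, 94.3]
force: [-0.8, -0.3, -1.1]
gripper_width: 63.6
gripper_force: 25.0
```

```bash
python3 - <<'E'
from h import *
rel(504.5,389,26.8,94.3)
im=grab_frame("top"); c=cv2.resize(im[235:305,70:170],None,fx=4,fy=4,interpolation=cv2.INTER_CUBIC)
s=grab_frame("side"); c2=cv2.resize(s[330:440,200:320],None,fx=4,fy=4,interpolation=cv2.INTER_CUBIC)
o=np.zeros((440,880,3),np.uint8); o[:280,:400]=c; o[:,400:]=c2; o=o[:,:]; o=cv2.resize(o,(800,400)); cv2.imwrite("pics/c3.png",o[:,:,::-1])
E
```

```text
t 8.2 pos [506.2 389.4  69.4] rot [ 1.799e+02 -1.000e-01  9.430e+01] F [-0.8 -0.3 -1.1] w 63.6 gf 25.0
shift [-0.001 -0.004  0.085] turn z -0.002
```

View pics/c3.png

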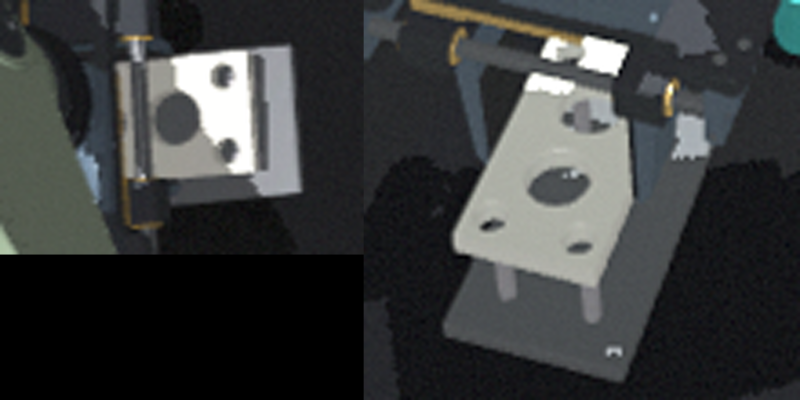

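The plate is level just above the post tips, with the posts lining up under the holes in both views. I'll lower it slowly.

{"api": "send_rows", "payload": {
  "deltas": [
    [[0, 0, 0.012], [0, 0, 0]],
    [[0, 0, 0.012], [0, 0, 0]],
    [[0, 0, 0.012], [0, 0, 0]],
    [[0, 0, 0.012], [0, 0, 0]],
    [[0, 0, 0], [0, 0, 0]]
  ]
}}

```text
time_s: 8.8
ee_pos: [504.4, 388.7, 42.5]
ee_rot: [-179.9, 0.1, 94.3]
force: [0.2, -0.0, -1.4]
gripper_width: 63.8
gripper_force: 25.0
```

{"api": "send_rows", "payload": {
  "deltas": [
    [[0, 0, 0.012], [0, 0, 0]],
    [[0, 0, 0.012], [0, 0, 0]],
    [[0, 0, 0.007], [0, 0, 0]],
    [[0, 0, 0.004], [0, 0, 0]],
    [[0, 0, 0], [0, 0, 0]],
    [[0, 0, 0], [0, 0, 0]]
  ]
}}

```text
time_s: 9.4
ee_pos: [505.0, 389.1, 26.9]
ee_rot: [180.0, 0.0, 94.3]
force: [-1.4, -1.4, 3.7]
gripper_width: 63.6
gripper_force: 25.0
```

{"api": "send_rows", "payload": {
  "deltas": [
    [[0, 0, 0], [0, 0, 0]],
    [[0, 0, 0], [0, 0, 0]],
    [[0, 0, 0], [0, 0, 0]],
    [[0, 0, 0], [0, 0, 0]],
    [[0, 0, -0.03], [0, 0, 0]],
    [[0, 0, -0.06], [0, 0, 0]],
    [[0, 0, -0.08], [0, 0, 0]],
    [[0, 0, -0.08], [0, 0, 0]]
  ],
  "grip": 0
}}

```text
time_s: 10.2
ee_pos: [504.8, 388.9, 152.2]
ee_rot: [-179.9, 0.0, 94.3]
force: [1.2, -0.5, -0.6]
gripper_width: 91.1
gripper_force: 0.0
```

{"api": "send_rows", "payload": {
  "deltas": [
    [[-0.04, 0, 0], [0, 0, 0]],
    [[-0.09, -0.014, 0], [0, 0, 0]],
    [[-0.09, -0.014, 0], [0, 0, 0]],
    [[-0.09, -0.014, 0], [0, 0, 0]],
    [[-0.09, -0.014, 0], [0, 0, 0]],
    [[-0.09, -0.014, 0], [0, 0, 0]],
    [[-0.09, -0.014, 0], [0, 0, 0]],
    [[-0.09, -0.014, 0], [0, 0, 0]],
    [[-0.09, -0.014, 0], [0, 0, 0]],
    [[-0.09, -0.014, 0], [0, 0, 0]]
  ]
}}

```text
time_s: 11.2
ee_pos: [473.2, -41.3, 151.1]
ee_rot: [-180.0, 0.0, 94.3]
force: [0.2, 0.2, -0.0]
gripper_width: 91.0
gripper_force: 0.0
```

```bash
python3 - <<'E'
from h import *
import r
rel(469.1,-175.4,150,70)
im=grab_frame("top"); grab_frame("side")
c=cv2.resize(im[235:305,70:170],None,fx=4,fy=4,interpolation=cv2.INTER_CUBIC); cv2.imwrite("pics/c4.png",c[:,:,::-1])
r.holes("top",im,(505,389.5,4.3),r.HW,"wide")
E
```

```text
t 11.2 pos [473.2 -41.3 151.1] rot [-180.     0.    94.3] F [ 0.2  0.2 -0. ] w 91.0 gf 0.0
shift [-0.267 -0.028  0.002] turn z 0.848
top wide holes 14 x 506.1 y 398.3 yaw 6.7 res [12.  27.1  2.5  4.1  9.   8.4  9.3  9.3  8.6 12.4 10.7 13.1  3.8  4.8]
```

View pics/c4.png

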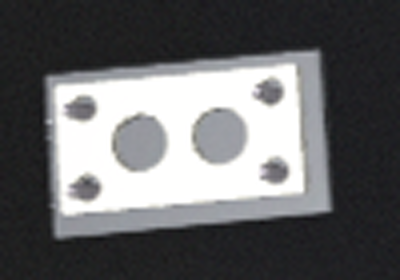

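The wide plate is down with all four posts through its corner holes. Next is the fine plate.

{"api": "send_rows", "payload": {
  "deltas": [
    [[-0.089, -0.01, 0], [0, 0, 0]],
    [[-0.089, -0.009, 0], [0, 0, 0]],
    [[-0.089, -0.009, 0], [0, 0, 0]],
    [[0, 0, 0], [0, 0, 0.283]],
    [[0, 0, 0], [0, 0, 0.283]],
    [[0, 0, 0], [0, 0, 0.282]],
    [[0, 0, 0], [0, 0, 0]],
    [[0, 0, 0], [0, 0, 0]]
  ]
}}

```text
time_s: 12.1
ee_pos: [470.1, -172.9, 151.1]
ee_rot: [-180.0, -0.0, 70.2]
force: [-0.8, 0.3, 0.1]
gripper_width: 91.2
gripper_force: 0.0
```

```bash
python3 - <<'E'
from h import *
rel(469.1,-175.4,17,70)
E
```

```text
t 12.1 pos [ 470.1 -172.9  151.1] rot [-180.    -0.    70.2] F [-0.8  0.3  0.1] w 91.2 gf 0.0
shift [-0.005 -0.     0.268] turn z 0.007
```

{"api": "send_rows", "payload": {
  "deltas": [
    [[-0.004, 0, 0], [0, 0, 0]],
    [[0, 0, 0.08], [0, 0, 0]],
    [[0, 0, 0.08], [0, 0, 0]],
    [[0, 0, 0.06], [0, 0, 0]],
    [[0, 0, 0.03], [0, 0, 0]],
    [[0, 0, 0.018], [0, 0, 0]],
    [[0, 0, 0], [0, 0, 0]]
  ]
}}

```text
time_s: 12.8
ee_pos: [469.0, -175.1, 16.6]
ee_rot: [-179.9, 0.0, 70.1]
force: [-0.2, 0.4, 0.3]
gripper_width: 91.4
gripper_force: 0.0
```

{"api": "send_rows", "payload": {
  "deltas": [
    [[0, 0, 0], [0, 0, 0]],
    [[0, 0, 0], [0, 0, 0]],
    [[0, 0, 0], [0, 0, 0]],
    [[0, 0, 0], [0, 0, 0]],
    [[0, 0, 0], [0, 0, 0]],
    [[0, 0, 0], [0, 0, 0]],
    [[0, 0, 0], [0, 0, 0]],
    [[0, 0, 0], [0, 0, 0]]
  ],
  "grip": 1,
  "grip_force": 25
}}

```text
time_s: 13.6
ee_pos: [469.8, -175.5, 18.2]
ee_rot: [179.9, 0.0, 70.0]
force: [-0.4, -0.1, 5.9]
gripper_width: 63.7
gripper_force: 25.0
```

```bash
python3 - <<'E'
from h import *
for i in range(4): grab_frame("top"); rel(504.8,389,150,94.3)
E
```

```text
t 13.7 pos [ 469.8 -175.5   18.2] rot [179.9   0.   70. ] F [-1.7  0.6  5.4] w 63.8 gf 25.0
shift [ 1.085 -0.32  -0.264] turn z -0.848
t 13.7 pos [ 469.8 -175.5   18.1] rot [179.9   0.   70. ] F [-1.1 -0.1  5.8] w 63.3 gf 25.0
shift [ 1.085 -0.32  -0.264] turn z -0.848
t 13.8 pos [ 469.8 -175.5   18.1] rot [179.9   0.   70. ] F [-0.6  0.9  5.5] w 63.6 gf 25.0
shift [ 1.085 -0.32  -0.264] turn z -0.848
t 13.8 pos [ 469.8 -175.5   18.2] rot [179.9   0.   70. ] F [-1.   0.6  6.7] w 63.7 gf 25.0
shift [ 1.085 -0.32  -0.264] turn z -0.848
```

{"api": "send_rows", "payload": {
  "deltas": [
    [[0, 0, -0.03], [0, 0, 0]],
    [[0, 0, -0.08], [0, 0, 0]],
    [[0, 0, -0.08], [0, 0, 0]],
    [[0, 0, -0.074], [0, 0, 0]],
    [[0, 0, 0], [0, 0, -0.283]],
    [[0, 0, 0], [0, 0, -0.283]],
    [[0, 0, 0], [0, 0, -0.282]],
    [[0.04, 0.005, 0], [0, 0, 0]],
    [[0.08, 0.01, 0], [0, 0, 0]],
    [[0.09, 0.01, 0], [0, 0, 0]]
  ]
}}

```text
time_s: 14.8
ee_pos: [474.1, -69.3, 149.2]
ee_rot: [180.0, 0.0, 94.1]
force: [1.7, 0.8, -0.6]
gripper_width: 63.6
gripper_force: 25.0
```

{"api": "send_rows", "payload": {
  "deltas": [
    [[0.09, 0.013, 0], [0, 0, 0]],
    [[0.09, 0.013, 0], [0, 0, 0]],
    [[0.09, 0.013, 0], [0, 0, 0]],
    [[0.09, 0.013, 0], [0, 0, 0]],
    [[0.09, 0.013, 0], [0, 0, 0]],
    [[0.09, 0.013, 0], [0, 0, 0]],
    [[0.09, 0.013, 0], [0, 0, 0]],
    [[0.09, 0.013, 0], [0, 0, 0]],
    [[0.09, 0.013, 0], [0, 0, 0]],
    [[0.07, 0.01, 0], [0, 0, 0]]
  ]
}}

```text
time_s: 15.8
ee_pos: [504.1, 376.4, 148.9]
ee_rot: [-180.0, -0.0, 94.4]
force: [0.5, 0.2, -1.5]
gripper_width: 64.0
gripper_force: 25.0
```

{"api": "send_rows", "payload": {
  "deltas": [
    [[0.03, 0.003, 0], [0, 0, 0]],
    [[0, 0, 0], [0, 0, 0]],
    [[0, 0, 0], [0, 0, 0]]
  ]
}}

```text
time_s: 16.1
ee_pos: [504.4, 387.5, 148.9]
ee_rot: [-179.9, 0.1, 94.3]
force: [0.6, -0.3, -0.2]
gripper_width: 63.3
gripper_force: 25.0
```

```bash
python3 - <<'E'
from h import *
rel(504.8,389,150,94.3)
im=grab_frame("top"); rel(504.8,389,80,94.3)
c=cv2.resize(im[220:320,50:190],None,fx=5,fy=5,interpolation=cv2.INTER_CUBIC); cv2.imwrite("pics/c5.png",c[:,:,::-1])
E
```

```text
t 16.1 pos [504.4 387.5 148.9] rot [-1.799e+02  1.000e-01  9.430e+01] F [ 0.6 -0.3 -0.2] w 63.3 gf 25.0
shift [ 0.003  0.001 -0.002] turn z -0.0
t 16.1 pos [504.6 387.1 149.2] rot [-1.799e+02  1.000e-01  9.420e+01] F [-0.3  0.  -1.1] w 63.7 gf 25.0
shift [0.004 0.001 0.138] turn z -0.002
```

View pics/c5.png

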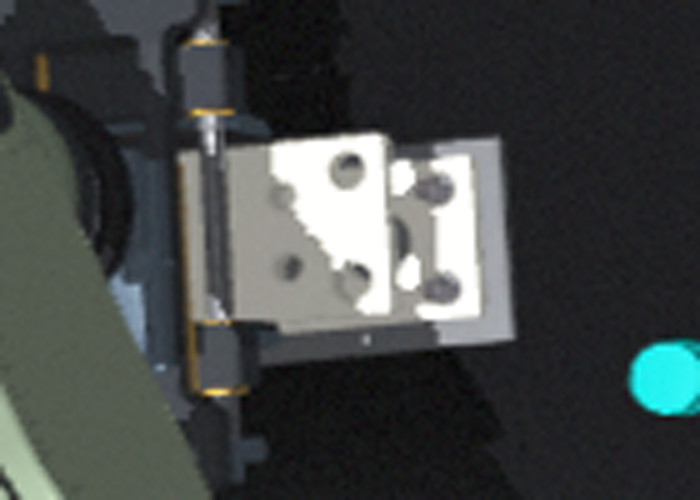

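The fine plate is held level, its near holes at crop (347,170) and (352,280) and the posts at about (430,187). It's aligned to within about 1 mm, so I'll nudge +y 1 mm and lower it.

{"api": "send_rows", "payload": {
  "deltas": [
    [[0.002, 0.001, 0], [0, 0, 0]],
    [[0, 0, 0.06], [0, 0, 0]],
    [[0, 0, 0.06], [0, 0, 0]],
    [[0, 0, 0.03], [0, 0, 0]],
    [[0, 0, 0.012], [0, 0, 0]],
    [[0, 0, 0.012], [0, 0, 0]],
    [[0, 0, 0.012], [0, 0, 0]],
    [[0, 0, 0], [0, 0, 0]]
  ]
}}

```text
time_s: 16.95
ee_pos: [505.3, 389.6, 56.4]
ee_rot: [-180.0, 0.0, 94.3]
force: [-0.9, 0.3, -0.9]
gripper_width: 63.6
gripper_force: 25.0
```

{"api": "send_rows", "payload": {
  "deltas": [
    [[0, 0, 0.01], [0, 0, 0]],
    [[0, 0, 0.01], [0, 0, 0]],
    [[0, 0, 0.006], [0, 0, 0]],
    [[0, 0, 0.004], [0, 0, 0]],
    [[0, 0, 0], [0, 0, 0]],
    [[0, 0, 0], [0, 0, 0]]
  ]
}}

```text
time_s: 17.55
ee_pos: [505.3, 390.0, 41.4]
ee_rot: [180.0, 0.0, 94.3]
force: [-0.9, -0.2, -0.2]
gripper_width: 63.8
gripper_force: 25.0
```

{"api": "send_rows", "payload": {
  "deltas": [
    [[0, 0, 0.002], [0, 0, 0]],
    [[0, 0, 0.001], [0, 0, 0]],
    [[0, 0, 0], [0, 0, 0]],
    [[0, 0, 0], [0, 0, 0]]
  ]
}}

```text
time_s: 17.95
ee_pos: [505.3, 389.9, 40.2]
ee_rot: [180.0, -0.0, 94.3]
force: [-0.4, 0.1, 1.3]
gripper_width: 64.0
gripper_force: 25.0
```

{"api": "send_rows", "payload": {
  "deltas": [
    [[0, 0, 0], [0, 0, 0]],
    [[0, 0, 0], [0, 0, 0]],
    [[0, 0, 0], [0, 0, 0]],
    [[0, 0, 0], [0, 0, 0]],
    [[0, 0, -0.03], [0, 0, 0]],
    [[0, 0, -0.06], [0, 0, 0]],
    [[0, 0, -0.06], [0, 0, 0]],
    [[0, 0, -0.06], [0, 0, 0]],
    [[0, 0, 0], [0, 0, 0.15]],
    [[0, 0, 0], [0, 0, 0]]
  ],
  "grip": 0
}}

```text
time_s: 18.95
ee_pos: [505.6, 390.1, 146.0]
ee_rot: [179.9, -0.1, 90.0]
force: [-0.3, -0.1, -0.4]
gripper_width: 91.2
gripper_force: 0.0
```

{"api": "send_rows", "payload": {
  "deltas": [
    [[-0.072, 0.042, 0], [0, 0, 0]],
    [[-0.072, 0.042, 0], [0, 0, 0]],
    [[-0.072, 0.042, 0], [0, 0, 0]],
    [[-0.072, 0.042, 0], [0, 0, 0]],
    [[-0.072, 0.042, 0], [0, 0, 0]],
    [[0, 0, 0], [0, 0, 0]],
    [[0, 0, 0], [0, 0, 0]]
  ]
}}

```text
time_s: 19.65
ee_pos: [609.9, 208.9, 143.7]
ee_rot: [-179.9, 0.0, 89.9]
force: [-0.6, -1.0, 0.4]
gripper_width: 91.6
gripper_force: 0.0
```

```bash
python3 - <<'E'
from h import *
rel(610.5,209,26,90)
im=grab_frame("top"); c=cv2.resize(im[235:305,70:170],None,fx=4,fy=4,interpolation=cv2.INTER_CUBIC)
s=grab_frame("side"); c2=cv2.resize(s[330:440,200:320],None,fx=3.5,fy=3.5,interpolation=cv2.INTER_CUBIC)
o=np.zeros((385,800,3),np.uint8); o[:280,:400]=c; o[:,-420:]=c2[:, :420] ; cv2.imwrite("pics/c6.png",o[:,:,::-1])
E
```

```text
t 19.6 pos [609.9 208.9 143.7] rot [-179.9    0.    89.9] F [-0.6 -1.   0.4] w 91.6 gf 0.0
shift [0.    0.002 0.235] turn z -0.002
```

View pics/c6.png

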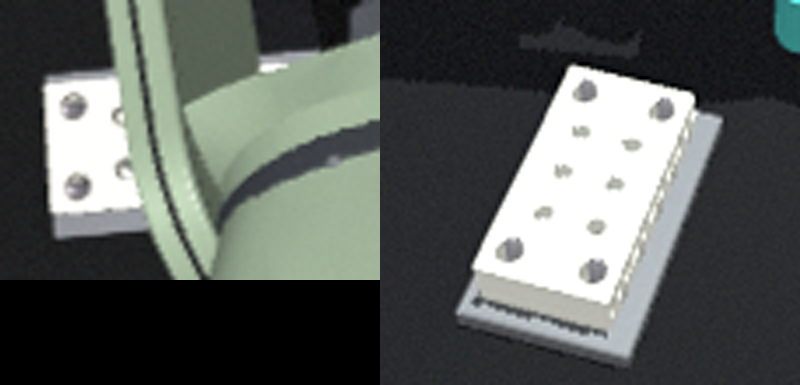

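The side view shows both plates stacked flat over the posts. Next is stopper A.

{"api": "send_rows", "payload": {
  "deltas": [
    [[0, 0.001, 0.08], [0, 0, 0]],
    [[0, 0, 0.08], [0, 0, 0]],
    [[0, 0, 0.05], [0, 0, 0]],
    [[0, 0, 0.025], [0, 0, 0]],
    [[0, 0, 0], [0, 0, 0]]
  ]
}}

```text
time_s: 20.25
ee_pos: [609.2, 210.6, 25.7]
ee_rot: [-179.8, 0.1, 90.1]
force: [-0.2, 0.3, 0.2]
gripper_width: 91.3
gripper_force: 0.0
```

{"api": "send_rows", "payload": {
  "deltas": [
    [[0, 0, 0], [0, 0, 0]],
    [[0, 0, 0], [0, 0, 0]],
    [[0, 0, 0], [0, 0, 0]],
    [[0, 0, 0], [0, 0, 0]],
    [[0, 0, 0], [0, 0, 0]],
    [[0, 0, 0], [0, 0, 0]],
    [[0, 0, 0], [0, 0, 0]],
    [[0, 0, 0], [0, 0, 0]]
  ],
  "grip": 1,
  "grip_force": 15
}}

```text
time_s: 21.05
ee_pos: [610.7, 209.8, 27.4]
ee_rot: [-180.0, 0.0, 90.0]
force: [-0.3, 0.7, -0.2]
gripper_width: 32.8
gripper_force: 15.0
```

```bash
python3 - <<'E'
from h import *
rel(640.5,18,100,91.5)
E
```

```text
t 21.1 pos [610.7 209.8  27.4] rot [-180.    0.   90.] F [-0.3  0.7 -0.2] w 32.8 gf 15.0
shift [-0.384  0.06  -0.145] turn z -0.052
```

{"api": "send_rows", "payload": {
  "deltas": [
    [[0, 0, -0.03], [0, 0, 0]],
    [[0, 0, -0.07], [0, 0, 0]],
    [[0, 0, -0.06], [0, 0, 0]],
    [[-0.06, 0.01, 0], [0, 0, 0]],
    [[-0.08, 0.012, 0], [0, 0, 0]],
    [[-0.08, 0.012, 0], [0, 0, 0]],
    [[-0.08, 0.012, 0], [0, 0, 0]],
    [[-0.086, 0.014, 0], [0, 0, -0.05]],
    [[0, 0, 0], [0, 0, 0]]
  ]
}}

```text
time_s: 21.95
ee_pos: [641.3, 11.8, 107.2]
ee_rot: [180.0, 0.1, 91.2]
force: [-0.8, 0.4, -0.4]
gripper_width: 33.1
gripper_force: 15.0
```

{"api": "send_rows", "payload": {
  "deltas": [
    [[0, 0, 0.05], [0, 0, 0]],
    [[0, 0, 0.05], [0, 0, 0]],
    [[0, 0, 0.03], [0, 0, 0]],
    [[0, 0, 0.015], [0, 0, 0]],
    [[0, 0, 0.003], [0, 0, 0]],
    [[0, 0, 0], [0, 0, 0]],
    [[0, 0, 0], [0, 0, 0]]
  ]
}}

```text
time_s: 22.65
ee_pos: [641.5, 17.1, 34.5]
ee_rot: [179.9, 0.0, 91.4]
force: [0.7, -0.1, -0.5]
gripper_width: 33.4
gripper_force: 15.0
```

{"api": "send_rows", "payload": {
  "deltas": [
    [[0, 0, 0.003], [0, 0, 0]],
    [[0, 0, 0.003], [0, 0, 0]],
    [[0, 0, 0], [0, 0, 0]],
    [[0, 0, 0], [0, 0, 0]]
  ]
}}

```text
time_s: 23.05
ee_pos: [641.2, 16.9, 31.3]
ee_rot: [179.9, 0.0, 91.4]
force: [-0.6, -1.4, 5.9]
gripper_width: 33.2
gripper_force: 15.1
```

{"api": "send_rows", "payload": {
  "deltas": [
    [[0, 0, 0], [0, 0, 0]],
    [[0, 0, 0], [0, 0, 0]],
    [[0, 0, 0], [0, 0, 0]],
    [[0, 0, 0], [0, 0, 0]],
    [[0, 0, -0.03], [0, 0, 0]],
    [[0, 0, -0.06], [0, 0, 0]],
    [[0, 0, -0.06], [0, 0, 0]],
    [[0, 0, 0], [0, 0, 0.05]]
  ],
  "grip": 0.34
}}

```text
time_s: 23.85
ee_pos: [643.6, 16.9, 109.9]
ee_rot: [179.5, 0.0, 90.0]
force: [1.4, -0.3, -0.6]
gripper_width: 60.5
gripper_force: 0.0
```

{"api": "send_rows", "payload": {
  "deltas": [
    [[-0.004, -0.05, 0], [0, 0, 0]],
    [[-0.008, -0.08, 0], [0, 0, 0]],
    [[-0.008, -0.08, 0], [0, 0, 0]],
    [[-0.008, -0.08, 0], [0, 0, 0]],
    [[-0.007, -0.082, 0], [0, 0, 0]],
    [[0, 0, 0], [0, 0, 0]],
    [[0, 0, 0], [0, 0, 0]]
  ],
  "grip": 0.2
}}

```text
time_s: 24.55
ee_pos: [454.2, -0.7, 105.3]
ee_rot: [180.0, 0.0, 90.0]
force: [0.5, -0.1, -0.2]
gripper_width: 72.9
gripper_force: 0.0
```

```bash
python3 - <<'E'
from h import *
rel(455,-1,26,90)
E
```

```text
t 24.6 pos [454.2  -0.7 105.3] rot [180.   0.  90.] F [ 0.5 -0.1 -0.2] w 72.9 gf 0.0
shift [-0.001  0.002  0.159] turn z -0.001
```

{"api": "send_rows", "payload": {
  "deltas": [
    [[0, 0.001, 0.06], [0, 0, 0]],
    [[0, 0, 0.06], [0, 0, 0]],
    [[0, 0, 0.025], [0, 0, 0]],
    [[0, 0, 0.014], [0, 0, 0]],
    [[0, 0, 0], [0, 0, 0]]
  ]
}}

```text
time_s: 25.05
ee_pos: [455.9, -0.6, 25.1]
ee_rot: [-179.9, 0.0, 90.0]
force: [0.5, 1.0, -0.3]
gripper_width: 72.9
gripper_force: 0.0
```

{"api": "send_rows", "payload": {
  "deltas": [
    [[0, 0, 0], [0, 0, 0]],
    [[0, 0, 0], [0, 0, 0]],
    [[0, 0, 0], [0, 0, 0]],
    [[0, 0, 0], [0, 0, 0]],
    [[0, 0, 0], [0, 0, 0]],
    [[0, 0, 0], [0, 0, 0]],
    [[0, 0, 0], [0, 0, 0]]
  ],
  "grip": 1,
  "grip_force": 15
}}

```text
time_s: 25.75
ee_pos: [455.4, -0.6, 26.2]
ee_rot: [180.0, 0.0, 90.0]
force: [-1.0, -0.0, 2.7]
gripper_width: 33.1
gripper_force: 15.1
```

```bash
python3 - <<'E'
from h import *
rel(641,-37,110,91.4)
E
```

```text
t 25.8 pos [455.4  -0.6  26.2] rot [180.   0.  90.] F [-1.  -0.   2.7] w 33.1 gf 15.1
shift [-0.073  0.371 -0.167] turn z -0.049
```

{"api": "send_rows", "payload": {
  "deltas": [
    [[0, 0, -0.03], [0, 0, 0]],
    [[0, 0, -0.07], [0, 0, 0]],
    [[0, 0, -0.07], [0, 0, 0]],
    [[-0.013, 0.05, 0], [0, 0, 0]],
    [[-0.015, 0.08, 0], [0, 0, 0]],
    [[-0.015, 0.08, 0], [0, 0, 0]],
    [[-0.015, 0.08, 0], [0, 0, 0]],
    [[-0.015, 0.081, 0], [0, 0, -0.05]],
    [[0, 0, 0], [0, 0, 0]],
    [[0, 0, 0], [0, 0, 0]]
  ]
}}

```text
time_s: 26.75
ee_pos: [640.4, -37.2, 109.8]
ee_rot: [-179.9, -0.0, 91.4]
force: [-0.5, 0.8, 0.0]
gripper_width: 33.1
gripper_force: 15.0
```

{"api": "send_rows", "payload": {
  "deltas": [
    [[0, 0, 0.05], [0, 0, 0]],
    [[0, 0, 0.05], [0, 0, 0]],
    [[0, 0, 0.04], [0, 0, 0]],
    [[0, 0, 0.015], [0, 0, 0]],
    [[0, 0, 0], [0, 0, 0]],
    [[0, 0, 0], [0, 0, 0]]
  ]
}}

```text
time_s: 27.35
ee_pos: [640.9, -37.0, 34.5]
ee_rot: [179.9, 0.0, 91.4]
force: [0.0, 0.0, 0.3]
gripper_width: 33.2
gripper_force: 15.0
```

{"api": "send_rows", "payload": {
  "deltas": [
    [[0, 0, 0.004], [0, 0, 0]],
    [[0, 0, 0.003], [0, 0, 0]],
    [[0, 0, 0.001], [0, 0, 0]],
    [[0, 0, 0], [0, 0, 0]]
  ]
}}

```text
time_s: 27.75
ee_pos: [641.0, -37.2, 30.2]
ee_rot: [179.9, 0.0, 91.4]
force: [-0.0, 0.5, 4.3]
gripper_width: 33.2
gripper_force: 15.1
```

{"api": "send_rows", "payload": {
  "deltas": [
    [[0, 0, 0], [0, 0, 0]],
    [[0, 0, 0], [0, 0, 0]],
    [[0, 0, 0], [0, 0, 0]],
    [[0, 0, 0], [0, 0, 0]],
    [[0, 0, -0.03], [0, 0, 0]],
    [[0, 0, -0.07], [0, 0, 0]],
    [[0, 0, -0.07], [0, 0, 0]],
    [[0, 0, -0.07], [0, 0, 0]],
    [[0, 0, 0], [0, 0, 0.05]],
    [[0, 0, 0], [0, 0, 0]]
  ],
  "grip": 0.34
}}

```text
time_s: 28.75
ee_pos: [640.9, -37.2, 150.2]
ee_rot: [179.9, 0.0, 90.0]
force: [-0.6, 0.4, -0.5]
gripper_width: 60.1
gripper_force: 0.0
```

{"api": "send_rows", "payload": {
  "deltas": [
    [[0.05, -0.044, 0], [0, 0, 0]],
    [[0.063, -0.056, 0], [0, 0, 0]],
    [[0.063, -0.056, 0], [0, 0, 0]],
    [[0.063, -0.056, 0], [0, 0, 0]],
    [[0.063, -0.056, 0], [0, 0, 0]],
    [[0.063, -0.056, 0], [0, 0, 0]],
    [[0.066, -0.057, 0], [0, 0, 0]],
    [[0, 0, 0], [0, 0, 0]],
    [[0, 0, 0], [0, 0, 0]]
  ]
}}

```text
time_s: 29.65
ee_pos: [449.3, 178.6, 148.3]
ee_rot: [-179.9, 0.1, 90.1]
force: [0.0, -0.1, -0.3]
gripper_width: 60.0
gripper_force: 0.0
```

```bash
python3 - <<'E'
from h import *
rel(450.5,178.5,57,90)
im=grab_frame("top"); c=cv2.resize(im[150:270,240:400],None,fx=2.4,fy=2.4,interpolation=cv2.INTER_CUBIC)
s=grab_frame("side"); c2=cv2.resize(s[190:340,220:420],None,fx=2,fy=2,interpolation=cv2.INTER_CUBIC)
o=np.zeros((300,800,3),np.uint8); o[:288,:384]=c; o[:,400:]=c2; cv2.imwrite("pics/c7.png",o[:,:,::-1])
E
```

```text
t 29.6 pos [449.3 178.6 148.3] rot [-1.799e+02  1.000e-01  9.010e+01] F [ 0.  -0.1 -0.3] w 60.0 gf 0.0
shift [0.    0.003 0.183] turn z 0.005
```

View pics/c7.png

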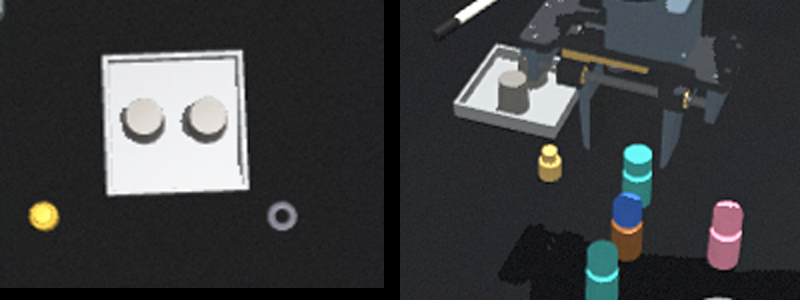

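Both stoppers stand in the tray and the gripper is over the bottle. I'll grip its cap.

{"api": "send_rows", "payload": {
  "deltas": [
    [[0, 0.002, 0.06], [0, 0, 0]],
    [[0, 0, 0.06], [0, 0, 0]],
    [[0, 0, 0.04], [0, 0, 0]],
    [[0, 0, 0.023], [0, 0, 0]],
    [[0, 0, 0], [0, 0, 0]]
  ]
}}

```text
time_s: 30.25
ee_pos: [450.9, 177.3, 56.4]
ee_rot: [-179.8, 0.1, 89.9]
force: [0.0, 0.1, 0.1]
gripper_width: 59.9
gripper_force: 0.0
```

{"api": "send_rows", "payload": {
  "deltas": [
    [[0, 0, 0], [0, 0, 0]],
    [[0, 0, 0], [0, 0, 0]],
    [[0, 0, 0], [0, 0, 0]],
    [[0, 0, 0], [0, 0, 0]],
    [[0, 0, 0], [0, 0, 0]],
    [[0, 0, 0], [0, 0, 0]],
    [[0, 0, 0], [0, 0, 0]]
  ],
  "grip": 1,
  "grip_force": 15
}}

```text
time_s: 30.95
ee_pos: [451.5, 178.5, 58.4]
ee_rot: [179.9, -0.0, 90.0]
force: [-0.3, -0.2, 4.3]
gripper_width: 27.5
gripper_force: 15.0
```

```bash
python3 - <<'E'
from h import *
rel(506.5,-377.5,160,90)
grab_frame("top")
for d in trace("top","holder"):
    if d["p"]>.3: print(fit("top",d["pixels"],M["holder"],a0s=[0.1]))
E
```

```text
t 30.9 pos [451.5 178.5  58.4] rot [179.9  -0.   90. ] F [-0.3 -0.2  4.3] w 27.5 gf 15.0
shift [-1.112  0.11  -0.203] turn z 0.0
(np.float64(507.4353020470313), np.float64(-379.40588326216084), np.float64(6.17406662828899), np.float64(0.9672549512957838))
```

{"api": "send_rows", "payload": {
  "deltas": [
    [[0, 0, -0.03], [0, 0, 0]],
    [[0, 0, -0.06], [0, 0, 0]],
    [[0, 0, -0.06], [0, 0, 0]],
    [[0, 0, -0.05], [0, 0, 0]],
    [[-0.05, 0.005, 0], [0, 0, 0]],
    [[-0.07, 0.007, 0], [0, 0, 0]],
    [[-0.08, 0.008, 0], [0, 0, 0]],
    [[-0.08, 0.008, 0], [0, 0, 0]],
    [[-0.08, 0.008, 0], [0, 0, 0]],
    [[-0.08, 0.008, 0], [0, 0, 0]]
  ]
}}

```text
time_s: 32.05
ee_pos: [472.8, -43.2, 157.5]
ee_rot: [-180.0, -0.0, 90.0]
force: [1.1, 0.3, -0.8]
gripper_width: 27.3
gripper_force: 15.0
```

{"api": "send_rows", "payload": {
  "deltas": [
    [[-0.08, 0.008, 0], [0, 0, 0]],
    [[-0.08, 0.008, 0], [0, 0, 0]],
    [[-0.08, 0.008, 0], [0, 0, 0]],
    [[-0.08, 0.008, 0], [0, 0, 0]],
    [[-0.08, 0.008, 0], [0, 0, 0]],
    [[-0.08, 0.008, 0], [0, 0, 0]],
    [[-0.08, 0.008, 0], [0, 0, 0]],
    [[-0.07, 0.007, 0], [0, 0, 0]],
    [[-0.043, 0.004, 0], [0, 0, 0]],
    [[0, 0, 0], [0, 0, 0]]
  ]
}}

```text
time_s: 33.05
ee_pos: [506.5, -380.8, 156.8]
ee_rot: [-180.0, 0.0, 89.8]
force: [0.2, 0.5, -1.0]
gripper_width: 27.8
gripper_force: 15.0
```

{"api": "send_rows", "payload": {
  "deltas": [
    [[0, 0, 0], [0, 0, 0]],
    [[0, 0, 0], [0, 0, 0]]
  ]
}}

```text
time_s: 33.25
ee_pos: [506.4, -376.8, 157.6]
ee_rot: [-179.9, -0.1, 90.0]
force: [-0.3, 0.0, -0.6]
gripper_width: 27.5
gripper_force: 15.0
```

```bash
python3 - <<'E'
from h import *
rel(507,-378,64,90)
s=grab_frame("side"); c=cv2.resize(s[80:230,300:460],None,fx=4,fy=4,interpolation=cv2.INTER_CUBIC); cv2.imwrite("pics/c8.png",c[:,:,::-1])
E
```

```text
t 33.2 pos [ 506.4 -376.8  157.6] rot [-1.799e+02 -1.000e-01  9.000e+01] F [-0.3  0.  -0.6] w 27.5 gf 15.0
shift [-0.003  0.001  0.187] turn z 0.001
```

View pics/c8.png

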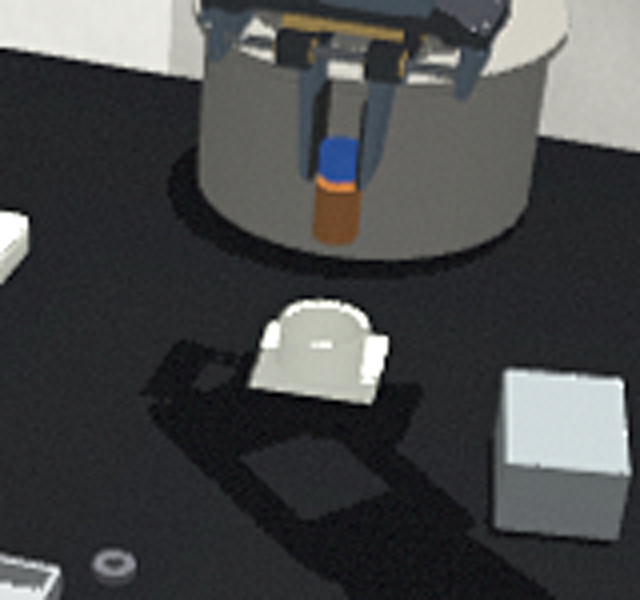

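The bottle hangs upright by its cap above the holder. I'll lower it, slowing down inside the cup.

{"api": "send_rows", "payload": {
  "deltas": [
    [[-0.002, 0.001, 0.04], [0, 0, 0]],
    [[0, 0, 0.05], [0, 0, 0]],
    [[0, 0, 0.03], [0, 0, 0]],
    [[0, 0, 0.015], [0, 0, 0]],
    [[0, 0, 0.015], [0, 0, 0]],
    [[0, 0, 0.012], [0, 0, 0]],
    [[0, 0, 0.01], [0, 0, 0]],
    [[0, 0, 0.008], [0, 0, 0]],
    [[0, 0, 0.004], [0, 0, 0]],
    [[0, 0, 0], [0, 0, 0]]
  ]
}}

```text
time_s: 34.3
ee_pos: [507.2, -379.1, 65.8]
ee_rot: [-180.0, -0.0, 90.0]
force: [-1.0, 0.6, -0.2]
gripper_width: 27.4
gripper_force: 15.0
```

{"api": "send_rows", "payload": {
  "deltas": [
    [[0, 0, 0.003], [0, 0, 0]],
    [[0, 0, 0.002], [0, 0, 0]],
    [[0, 0, 0], [0, 0, 0]],
    [[0, 0, 0], [0, 0, 0]]
  ]
}}

```text
time_s: 34.7
ee_pos: [507.3, -379.2, 63.5]
ee_rot: [180.0, 0.0, 90.0]
force: [0.5, -0.4, -0.3]
gripper_width: 27.2
gripper_force: 15.0
```

{"api": "send_rows", "payload": {
  "deltas": [
    [[0, 0, 0.001], [0, 0, 0]],
    [[0, 0, 0.001], [0, 0, 0]],
    [[0, 0, 0.001], [0, 0, 0]],
    [[0, 0, 0], [0, 0, 0]],
    [[0, 0, 0], [0, 0, 0]]
  ]
}}

```text
time_s: 35.2
ee_pos: [507.3, -379.3, 62.4]
ee_rot: [180.0, 0.0, 90.0]
force: [-1.4, 0.3, 4.0]
gripper_width: 27.3
gripper_force: 15.0
```

Contact with the floor at the expected height, so I'll release and retreat.

{"api": "send_rows", "payload": {
  "deltas": [
    [[0, 0, 0], [0, 0, 0]],
    [[0, 0, 0], [0, 0, 0]],
    [[0, 0, 0], [0, 0, 0]],
    [[0, 0, 0], [0, 0, 0]],
    [[0, 0, -0.02], [0, 0, 0]],
    [[0, 0, -0.06], [0, 0, 0]],
    [[0, 0, -0.08], [0, 0, 0]],
    [[0, 0, -0.08], [0, 0, 0]],
    [[0, -0.08, 0], [0, 0, 0]],
    [[0, -0.08, 0], [0, 0, 0]]
  ],
  "grip": 0.34
}}

```text
time_s: 36.2
ee_pos: [427.6, -379.7, 184.3]
ee_rot: [179.8, 0.2, 90.1]
force: [-1.0, -0.3, 0.0]
gripper_width: 60.2
gripper_force: 0.0
```

{"api": "send_rows", "payload": {
  "deltas": [
    [[0, -0.08, 0], [0, 0, 0]],
    [[0, 0, 0], [0, 0, 0]],
    [[0, 0, 0], [0, 0, 0]]
  ]
}}

```text
time_s: 36.5
ee_pos: [387.2, -379.5, 183.0]
ee_rot: [179.9, 0.1, 89.9]
force: [0.2, 0.1, 0.9]
gripper_width: 60.0
gripper_force: 0.0
```

```bash
python3 - <<'E'
from h import *
import r
im=grab_frame("top"); cv2.imwrite("pics/f.png",im[:,:,::-1]); s=grab_frame("side"); cv2.imwrite("pics/fs.png",s[:,:,::-1])
rel(0,0,0)
E
```

```text
t 36.6 pos [ 388.4 -379.5  182.6] rot [1.799e+02 1.000e-01 9.000e+01] F [0.1 0.  0.1] w 60.5 gf 0.0
shift [ 0.76  -0.777  0.363] turn z -0.0
```

View pics/f.png

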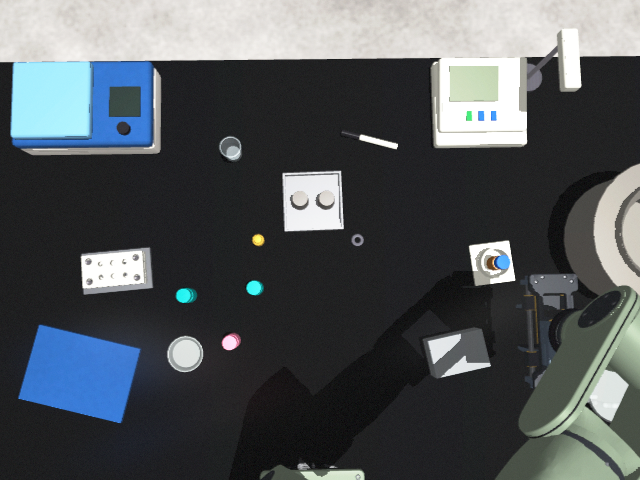

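View pics/fs.png

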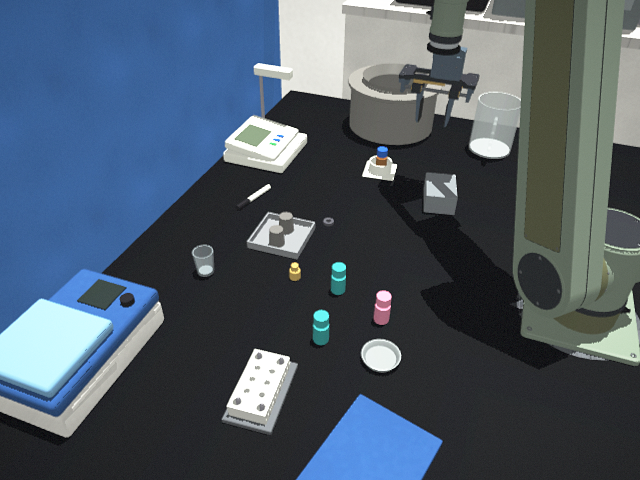

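Both views show the plates stacked at (117,271), the stoppers in the tray at (300,200) and (326,200), and the bottle in the holder with its cap at (502,262). The weight and beaker haven't moved. I'll check that the bottle is upright, then hand in.

```bash
python3 - <<'E'
from h import *
im=cv2.imread("pics/f.png").astype(int); m=(im[:,:,0]>120)&(im[:,:,2]<100); m[:240]=0;m[285:]=0;m[:,:470]=0;m[:,515:]=0
v,u=np.nonzero(m); e=proj("top",np.array([[507.2,-379,66.]]))[0]
print("cap",u.mean(),v.mean(),"expected",e)
if np.hypot(u.mean()-e[0],v.mean()-e[1])<3: print(job_done())
E
```

```text
cap 501.75308641975306 261.68518518518516 expected [502.13593384 261.29836452]
the job is handed in; nothing more can be done
None
```

The job is handed in at about 37 s of the 141 s allowed. The final pictures show both plates stacked flat on the stand, both stoppers upright in the tray and the bottle upright in the holder, with the weight and beaker where they were and the gripper clear of everything; the judge's verdict was not shown.

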